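# Set the sample carousel back one notch

## Task

The sample carousel was advanced one station too far. With a fingertip swing the pawl up and outward out of the teeth until it stays up by itself, push the wheel backward (clockwise seen from above) exactly one notch by one of its upright pegs, then tip the pawl over again so that it drops fully into the notch. Only push and touch: grasp nothing, leave the vials standing in their sockets and the brass weights where they are.

Things in the scene. Friction and masses are not known exactly. Their poses are not given: they have to be found in the camera images.
- carousel: the fixed base of the sample carousel, screwed down: grey plate 250 x 250 x 12 mm. Origin: underside of the plate, on the wheel's axis, on the worktop; z up. Its +y axis points from the wheel's axis to the pawl, whose bracket stands on a 60 mm wide tongue that runs out to y = 190 mm
- wheel_axis (a point): point on the wheel's upright axis, at the height of the deck top (42 mm above the worktop). The wheel is a steel disc of 112 mm radius carrying, inside a rim of 12 saw teeth (12 mm high, between 92 and 112 mm from the axis), four vial sockets 48 mm from the axis and four push pegs 80 mm from the axis
- wheel (a joint): angle of the wheel in rad, anticlockwise seen from above positive; near 0 at the start. Forward = anticlockwise (the teeth's ramps slip under the pawl), backward = clockwise = falling values. One notch is 30 degrees = 0.524 rad. With the pawl fully in a notch the wheel has about 0.09 rad of free play either way. The wheel turns stiffly (about 1.5 N at a peg) and stays where it is left; it does not settle into notches by itself
- pawl (a joint): angle of the pawl in rad: 0 = fully down, its nose in a notch; about 0.22 = nose resting on a tooth top; 1.30 = swung fully up and outward against its rest. The pivot is free and the pawl top-heavy: past about 0.67 rad it falls outward and stays up, below that it falls back down. About 1 N at the tab swings it. As it swings, the arm rises behind a finger that pushes the tab (and the tab behind one that pushes the arm back), so the finger should leave straight upward
- pawl_pivot (a point): the pawl's pivot, fixed, 140 mm from the wheel axis and 62 mm above the worktop; the pivot line is level and runs along the carousel's x axis. The pawl is an L of dark steel: seated, a 12 mm wide, 12 mm thick arm lies level from the pivot 52 mm inward over the teeth, and a thumb tab stands straight up from the pivot. Lifting turns both outward, away from the wheel; the two bracket cheeks beside it are 37 mm apart over all and reach 70 mm above the worktop
- pawl_tab (a point): the top end of the pawl's thumb tab, 50 mm from the pivot; the tab is 24 mm wide, 6 mm thick, with a rolled end 10 mm in diameter. Seated, it is straight above the pivot, and is pushed outward to lift the pawl; parked, the tab lies nearly level pointing outward, and the arm stands nearly upright
- pawl_nose (a point): the bottom face of the pawl's hooked nose, 40 mm from the pivot along the arm; the nose is 12 x 12 mm and reaches 18 mm below the arm's centre line
- peg_1 (a point): top of one of the wheel's four equal upright push pegs (steel, 10 mm diameter, 43 mm high above the deck, 85 mm above the worktop, 80 mm from the wheel axis, 90 degrees apart); it turns with the wheel
- peg_2 (a point): top of one of the wheel's four equal upright push pegs (steel, 10 mm diameter, 43 mm high above the deck, 85 mm above the worktop, 80 mm from the wheel axis, 90 degrees apart); it turns with the wheel
- peg_3 (a point): top of one of the wheel's four equal upright push pegs (steel, 10 mm diameter, 43 mm high above the deck, 85 mm above the worktop, 80 mm from the wheel axis, 90 degrees apart); it turns with the wheel
- peg_4 (a point): top of one of the wheel's four equal upright push pegs (steel, 10 mm diameter, 43 mm high above the deck, 85 mm above the worktop, 80 mm from the wheel axis, 90 degrees apart); it turns with the wheel
- vial_a_center (a point): screw vial, 23 mm diameter, 56 mm tall, standing loose in a wheel socket (18 mm deep) and riding round with the wheel; this point is its centre, half-way up. Bystander.
- vial_b_center (a point): screw vial, 23 mm diameter, 56 mm tall, standing loose in a wheel socket (18 mm deep) and riding round with the wheel; this point is its centre, half-way up. Bystander.
- vial_c_center (a point): screw vial, 23 mm diameter, 56 mm tall, standing loose in a wheel socket (18 mm deep) and riding round with the wheel; this point is its centre, half-way up. Bystander.
- vial_d_center (a point): screw vial, 23 mm diameter, 56 mm tall, standing loose in a wheel socket (18 mm deep) and riding round with the wheel; this point is its centre, half-way up. Bystander.
- weight_large_center (a point): brass weight with a knob, 21 mm diameter, 36 mm tall, standing loose on a corner of the base plate; its centre, half-way up. Bystander
- weight_small_center (a point): brass weight with a knob, 17 mm diameter, 30 mm tall, standing loose on a corner of the base plate; its centre, half-way up. Bystander
Mind the look-alikes: they are no part of the job. What is shaped like the part that bears vial_a_center but brown or red is not meant.

How it is judged:
On the way, in this order (a step that is already met when the one before it is completed fails the run):
1. the pawl is swung up against its rest, the wheel not yet turned (value of joint pawl above 1.1 rad and value of joint wheel between -0.15 and 0.15 rad), for 0.2 s.
2. with the pawl up, the wheel is pushed back one notch (value of joint pawl above 1.1 rad and value of joint wheel between -0.65 and -0.4 rad), for 0.2 s.
At the end, for the whole second after the job is handed in: pawl fully down in a notch (below 0.07 rad), wheel at rest one notch back (between -0.65 and -0.40 rad, which is that notch with its play), all four vials upright in their sockets (within 0.25 rad), both weights within 10 mm of where they stood (value of joint pawl below 0.07 rad and value of joint wheel between -0.65 and -0.4 rad and velocity of joint wheel between -0.05 and 0.05 rad/s and height (world z) of vial_a_center between 0.06 and 0.085 m and height (world z) of vial_b_center between 0.06 and 0.085 m and height (world z) of vial_c_center between 0.06 and 0.085 m and height (world z) of vial_d_center between 0.06 and 0.085 m and angle between each of vial_a_center, vial_b_center, vial_c_center, vial_d_center's own z axis and vertical below 0.25 rad and distance of each of weight_large_center, weight_small_center from where it was at the start of the episode below 0.01 m); the robot touches nothing.
It fails at once if the wheel is pushed back more than one and a half notches (value of joint wheel below -0.8 rad).
It fails at once if the wheel is turned forward by half a notch (value of joint wheel above 0.26 rad).
It fails at once if a vial is lifted, tipped or out of its socket (height (world z) of any of vial_a_center, vial_b_center, vial_c_center, vial_d_center above 0.09 m or height (world z) of any of vial_a_center, vial_b_center, vial_c_center, vial_d_center below 0.055 m or angle between any of vial_a_center, vial_b_center, vial_c_center, vial_d_center's own z axis and vertical above 0.35 rad).
It fails at once if a vial is gripped or pressed hard with the fingers (over 5 N) (contact force between the fingers and vial_a above 5 N or contact force between the fingers and vial_b above 5 N or contact force between the fingers and vial_c above 5 N or contact force between the fingers and vial_d above 5 N).
It fails at once if a brass weight is lifted or shoved more than 15 mm (distance of any of weight_large_center, weight_small_center from where it was at the start of the episode above 0.015 m).
It also fails if it takes over 58 s, if anything falls off the work surface, if the arm or the gripper's body presses on something with over 40 N, if the wrist force passes 120 N, or if a joint passes its speed limit or range.

## Robot

A 6-joint arm with a two-finger parallel gripper is mounted at the origin on a cart in front of the work surface, level with it; the furniture and walls round the work are solid. World frame = base frame: x ahead of the robot, y to its left, z up, the work surface at z = 0. Lengths are in m, angles in rad, forces in N, time in s.
With the tool pointing down it reaches from about 0.15 to 0.775 m from the base axis. Payload 6.1 kg.
Tool frame: the origin (TCP) lies at the very end of the fingers, on their centre line; the grasp point (between the pads) lies 19 mm behind it (ctrl.grasp_offset is the distance from the TCP to the grasp point, in m); z points along the fingers, y is the direction in which the jaws open and shut (so a half turn about z gives the same grasp; the last joint's range is limited). The gripper opens to 85 mm and grips with 20 to 120 N. Pads are 22 mm wide; open, the fingers measure 114 mm over their backs; the gripper's body (76 mm by 85 mm) begins 54 mm behind the grasp point. The pads swing forward as they close: fully open they stand 13 mm farther back than shut.
Start: joints at [1.125, 0.126, -0.04, 1.405, 0, 1.571], TCP at [0.226, 0.474, 0.231] pointing down, gripper open.
Joint ranges: [-2.72, 2.72], [-0.95, 1.95], [-1.27, 1.35], [-1.78, 2.02], [-1.46, 1.47], [-3.14, 3.14]. Speed limits (rad/s): [2.39, 2.39, 3.01, 3.14, 3.14, 3.14].

## Interface

Orientations are given as a rotation vector (axis times angle).
In Python, from rig import ctrl gives the robot as it stands.
- The arm moves only by the tool drive_tool, never from a script. Its argument "deltas" is a list of rows, each an object of numbers: "dx", "dy", "dz": the shift along the tool's x, y, z in m; "ax", "ay", "az": the turn, a rotation vector about the tool's x, y, z in rad; "jaw": the opening in per cent of the stroke, from 0 (shut) to 100 (fully open). In form: [{"dx": .., "dy": .., "dz": .., "ax": .., "ay": .., "az": .., "jaw": ..}, ...]. A call has 1 to 12 rows; each row is the pose to reach, as a shift and turn from the pose commanded when the call began, along the tool's axes at that moment; what a row does not reach only later rows make up. A row lasts 1/12 s, in which the tool goes at most 41.7 mm and 7.16 degrees, less where a joint would pass 70% of its speed; a pose out of reach is approached as far as the arm can. A call with a gripper value outside its range is refused whole. The fingers move at their own pace and stop on an object; "squeeze" is the grip in N (left out, the last holds). Time passes only in rows, so rows that repeat a pose let the fingers close. It gives the time, the measured TCP pose, the force and the opening at its end, in the units of the state.
- ctrl.get_obs(): the state, without advancing time (a new reading comes with each control period).
- ctrl.get_image(name): name is "scene" or "top" or "wrist"; returns a dict with "frame" (420x560x3 uint8, red, green, blue), "mtx" (3x3 intrinsics, pixels), "camera_from_world" (4x4, takes a point from world to camera coordinates); the wrist camera has in their place "tool_from_camera" (4x4, takes a point from camera to tool coordinates, whose origin is the TCP and whose axes are the flange's). Camera axes: x right, y up, looking along -z (the intrinsics and any distortion apply to the point x, -y, -z); pixel columns grow to the right and rows downward; lengths in m; the calibration is good to about 2 mm. A picture is of the moment at which its call begins: read the wrist's pose just before it. There is no depth.
- ctrl.close_job(): hands the job in, once; it reports no verdict.
Trained networks look in a picture, given as the dict that the camera call returned (one of the last four; its "shot" number tells which), for a name from the list of things; names that differ only in an ending like _2 or _b are one class to them, and where a whole thing is asked for, a point or a joint stands for the part that bears it (a point fixed in the world has none). Each returns a list of dicts, best first, with "confidence" (0 to 1); they miss things now and then, are a little off and sometimes report something else, mostly with a low value. They report only what shows in the picture. A call takes as long as a camera call. They do not tell look-alikes from the thing itself.
- ctrl.masks_of(label, picture): "pixels" (420x560 bool, what is visible of it) and "point" ([column, row] in pixels, amid what is visible of it).
The state is a dict: "t": time; "joint_positions": joint angles; "qd": joint speeds; "effort": joint torques, N m; "ee_pos": TCP position; "tcp_rot": TCP orientation; "force": force on the tool from outside, world axes, zero at the start; "wrist_torque": the same for the moment, N m; "opening": finger opening in m.
Only numpy, scipy, OpenCV 4.12 (cv2) and the standard library are available. Lean on these libraries where they do the work, as an engineer would, in place of code of your own. Each camera call takes 0.05 s, during which the arm holds its last target.

## Working session

There is one attempt and no reset: what is moved stays moved. The work goes in short steps, Python scripts to look and compute and a tool call to move; the robot and the scene stay as the last step left them, time stands still between calls to the robot, and variables do not carry over. Pictures are saved under pics/ and viewed, and the job is handed in when it is done.

Besides the shell and the picture viewer there is one more tool, called after "Emit:" as a command line: name --argument value ..., lists and objects as JSON in quotes. drive_tool: Moves the arm, as the interface text tells. Its arguments: {"type":"object","properties":{"deltas":{"type":"array"},"squeeze":{"type":"number"}},"required":["deltas"]}

```bash
mkdir -p pics; ls
cat > h.py <<'E'
import numpy as np, cv2, pickle
from rig import ctrl
def snap(name, fn):
    o=ctrl.get_obs(); p=ctrl.get_image(name)
    cv2.imwrite('pics/'+fn, cv2.cvtColor(p['frame'],cv2.COLOR_RGB2BGR)); return o,p
E
python3 - <<'E'
from h import *
o,p=snap('scene','s0.png'); print(o)
_,q=snap('top','t0.png')
for n,x in(('s',p),('t',q)):
    print(n,[ (k,np.shape(v)) for k,v in x.items()]); print(x['mtx'],x['camera_from_world'])
pickle.dump((p,q),open('p0.pkl','wb'))
for l in ['pawl_tab','peg_1','carousel','vial_a_center','weight_large_center','weight_small_center','wheel']:
  for n,x in(('s',p),('t',q)):
    print(l,n,[(np.round(d['point'],1),round(d['confidence'],2),d['pixels'].sum()) for d in ctrl.masks_of(l,x)])
E
```

```text
pics
{'t': 0.0, 'joint_positions': array([ 1.12499840e+00,  1.26415739e-01, -4.05812003e-02,  1.40535959e+00,
       -3.63441402e-06,  1.57078884e+00]), 'qd': array([-0.00108315,  0.00143952, -0.00025002,  0.00073785, -0.0015086 ,
        0.00121622]), 'effort': array([ 1.40734272e-03, -4.35915542e+01,  3.52926064e+01,  1.72762672e-02,
        1.59706115e-04,  1.45099932e-05]), 'ee_pos': array([0.22620756, 0.473351  , 0.23052196]), 'tcp_rot': array([-6.94386413e-01, -3.06354068e+00,  2.39112282e-03]), 'force': array([-0.03951165,  0.60286767,  0.62742084]), 'wrist_torque': array([-0.01633833, -0.01656335, -0.025344  ]), 'opening': 0.0853711880532386}
s [('frame', (420, 560, 3)), ('mtx', (3, 3)), ('camera_from_world', (4, 4)), ('shot', ())]
[[520.62053414   0.         282.67251137]
 [  0.         520.62053414 219.2393988 ]
 [  0.           0.           1.        ]] [[ 0.75399368 -0.65666947  0.01669553 -0.40722947]
 [ 0.50382361  0.59442955  0.62674978 -0.3556267 ]
 [-0.42149176 -0.46415377  0.7790417  -0.66385941]
 [ 0.          0.          0.          1.        ]]
t [('frame', (420,
[... 894 characters left out ...]
vial_a_center s [(array([299.9, 215. ]), 0.82, np.int64(299)), (array([374.2, 270.3]), 0.68, np.int64(396)), (array([345.4, 291.5]), 0.66, np.int64(387))]
vial_a_center t [(array([281.8, 210.1]), 0.72, np.int64(153)), (array([363.3, 219.9]), 0.48, np.int64(175)), (array([359.4, 185.5]), 0.46, np.int64(179))]
weight_large_center s [(array([278.9, 296. ]), 0.55, np.int64(180))]
weight_large_center t [(array([321.5, 269. ]), 0.42, np.int64(128))]
weight_small_center s []
weight_small_center t [(array([306.1, 158.6]), 0.42, np.int64(84))]
wheel s [(array([270.1, 226.8]), 0.82, np.int64(9372))]
wheel t [(array([254.8, 220.6]), 0.61, np.int64(12101)), (array([249.6, 226. ]), 0.5, np.int64(19283))]
```

Run:
```python
import cv2
for n,b in(('s0',(130,130,400,340)),('t0',(150,130,390,310))):
    i=cv2.imread(f'pics/{n}.png')[b[1]:b[3],b[0]:b[2]]
    cv2.imwrite(f'pics/{n}c.png',cv2.resize(i,None,fx=2.9,fy=2.8,interpolation=cv2.INTER_CUBIC))
```

```text
(no output)
```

View pics/s0.png

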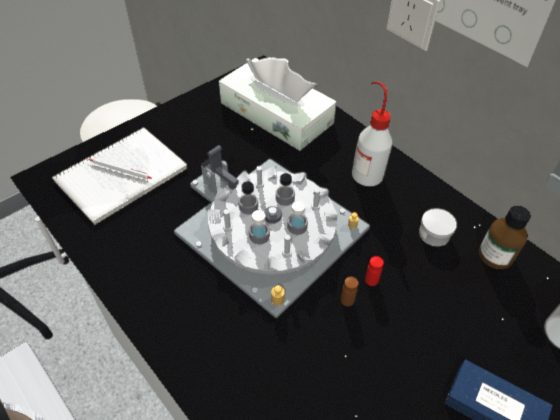

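View pics/t0.png

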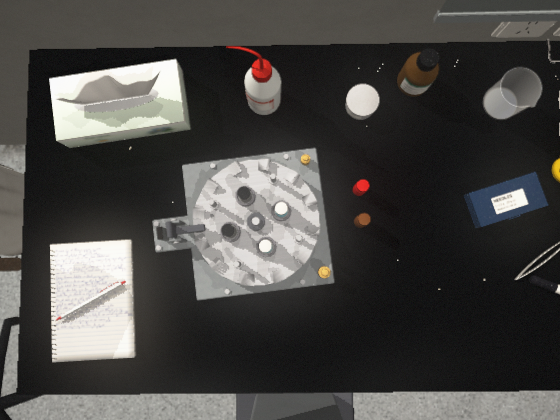

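```bash
true
```

```text
(no output)
```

View pics/s0c.png

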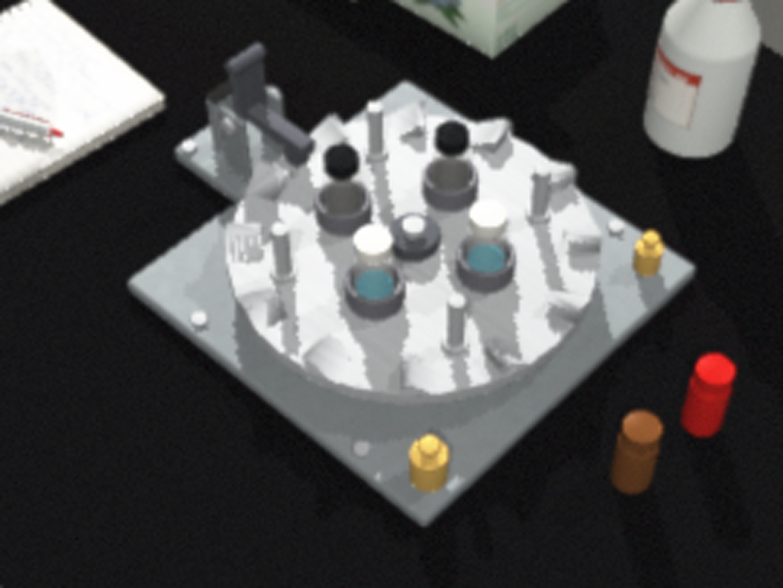

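View pics/t0c.png

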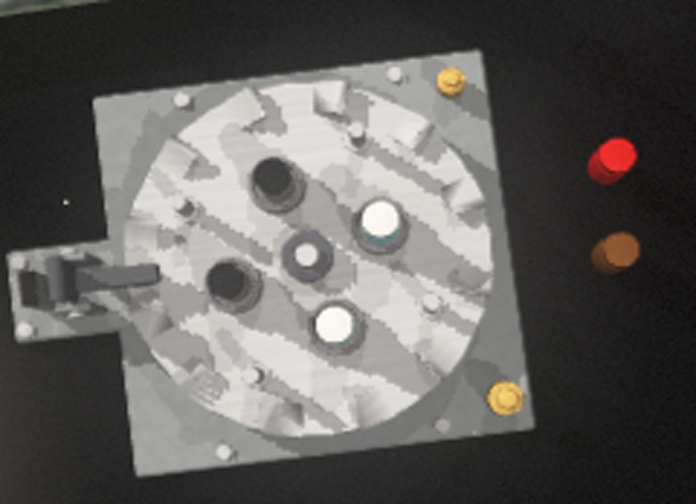

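The pictures agree on the layout:

- **Pawl:** at scene (217,167) and top (180,229).
- **Pegs:** four, with tops at scene (260,167), (317,193), (227,212) and (287,238).
- **Look-alikes:** the red vial at (374,270) and the brown vial at (348,291) lie off the plate and aren't part of the job. The metal socket rims and screw heads could be mistaken for pegs. The pegs are the tall thin posts.

Next I fit the carousel's pose.

```bash
cat >> h.py <<'E'
def proj(p,X):
    X=np.atleast_2d(X); c=X@p['camera_from_world'][:3,:3].T+p['camera_from_world'][:3,3]
    u=c*[1,-1,-1]; u=u@p['mtx'].T; return u[:,:2]/u[:,2:]
def Rz(a): return np.array([[np.cos(a),-np.sin(a),0],[np.sin(a),np.cos(a),0],[0,0,1]])
def car2w(f,P): return np.atleast_2d(P)@Rz(f[2]).T+[f[0],f[1],0]
E
python3 - <<'E'
from h import *
from scipy.optimize import least_squares
p,q=pickle.load(open('p0.pkl','rb'))
ps=np.array([(259.7,167.5),(316.6,192.9),(226.9,212.5),(287.2,238.2)])  # order: A left-up,B,C,D
pt=np.array([(214.1,202.9),(272.8,176.4),(236.9,262.9),(298.3,236.8)])
ct=np.array([(182.4,165.4),(316.2,148.2),(334.1,282.9),(197.2,299.3)])
cs=np.array([(269,159),(369,226),(276.6,316.4),(174,231)])
# car corners order: (far-left,y+ x+),(far right),(near right),(near left)
C=np.array([(.125,.125,.012),(.125,-.125,.012),(-.125,-.125,.012),(-.125,.125,.012)])
def model(v):
    a=v[3]; ang=a+np.deg2rad([45,-45,135,-135])
    P=np.c_[.08*np.cos(ang),.08*np.sin(ang),np.full(4,.085)]
    return car2w(v,P),car2w(v,C)
def res(v,cam=None):
    P,K=model(v); r=[]
    if cam in(None,'s'): r+=[proj(p,P)-ps,proj(p,K)-cs]
    if cam in(None,'t'): r+=[proj(q,P)-pt,proj(q,K)-ct]
    return np.concatenate(r).ravel()
for cam in(None,'s','t'):
    s=least_squares(res,[.55,.1,.1,0],args=(cam,),loss='soft_l1'); print(cam,np.round(s.x,4),np.round(res(s.x,cam).reshape(-1,2),1).tolist())
    if cam is None:
        np.save('fit.npy',s.x); v=s.x
        print(model(v)[0].round(4)); print('tab/pivot/nose',car2w(v,[[0,.14,.112],[0,.14,.062],[0,.1,.044],[0,.088,.068]]).round(4))
        K=[[0,.14,.112],[0,.14,.062],[0,.088,.068]]
        print(proj(p,car2w(v,K)),proj(q,car2w(v,K)))
E
```

```text
None [0.5751 0.0716 0.1137 0.2637] [[-1.6, 1.1], [-0.5, -1.8], [-2.2, -0.4], [-1.3, -0.2], [-0.5, -0.7], [0.4, -0.4], [-1.9, 0.3], [-2.4, -0.4], [-1.4, -2.3], [1.8, -1.1], [0.7, -0.0], [1.9, 0.3], [0.4, -1.8], [1.2, -1.8], [1.9, -0.7], [0.6, 0.5]]
[[ 0.6069  0.145   0.085 ]
 [ 0.6485  0.0398  0.085 ]
 [ 0.5017  0.1033  0.085 ]
 [ 0.5434 -0.0019  0.085 ]]
tab/pivot/nose [[0.5592 0.2107 0.112 ]
 [0.5592 0.2107 0.062 ]
 [0.5638 0.1709 0.044 ]
 [0.5651 0.159  0.068 ]]
[[212.86820248 149.71035256]
 [215.27527062 169.75491841]
 [235.06788301 181.879117  ]] [[170.23968018 228.18375542]
 [176.45869963 230.10075326]
 [205.83660473 226.05521033]]
s [0.5765 0.0697 0.1173 0.2547] [[-0.1, 1.2], [0.9, -1.4], [-0.9, -0.4], [-0.1, 0.1], [0.3, -0.5], [1.6, -0.4], [-0.0, 0.6], [-1.2, 0.1]]
t [0.5736 0.0735 0.1118 0.2787] [[-2.8, -0.9], [0.1, -0.4], [0.1, 1.1], [1.0, 0.6], [-0.5, -1.2], [0.4, -0.9], [0.7, 0.3], [-0.6, 1.2]]
```

```bash
cat >> h.py <<'E'
from scipy.spatial.transform import Rotation as Ro
F=np.load('fit.npy')
def down(yaw): # tool x at car angle yaw, z down
    y=yaw+F[2]; x=np.array([np.cos(y),np.sin(y),0]); z=np.array([0,0,-1.]); return np.c_[x,np.cross(z,x),z]
def delta(P,yaw,o=None):
    o=o or ctrl.get_obs(); R=Ro.from_rotvec(o['tcp_rot']).as_matrix(); T=car2w(F,P)[0]
    d=R.T@(T-o['ee_pos']); r=Ro.from_matrix(R.T@down(yaw)).as_rotvec()
    print('target',T.round(4),'delta',d.round(4),'rot',r.round(3)); return d,r
def where():
    o=ctrl.get_obs(); R=Ro.from_rotvec(o['tcp_rot']).as_matrix()
    c=Rz(F[2]).T@(o['ee_pos']-[F[0],F[1],0]); x=R[:,0]
    print('t',round(o['t'],2),'car',c.round(4),'yawcar',np.round(np.rad2deg(np.arctan2(x[1],x[0])-F[2]),2),'force',o['force'].round(2),'open',round(o['opening'],4), 'tilt',R[:,2].round(3))
    return c
E
python3 - <<'E'
from h import *
where(); delta([0,.115,.16],np.pi/2)
E
```

```text
t 0.8 car [-0.3009  0.4391  0.2313] yawcar 147.94 force [-0.61 -0.16 -0.03] open 0.0851 tilt [ 0.  0. -1.]
target [0.5621 0.1858 0.16  ] delta [-0.427  -0.115   0.0713] rot [ 0.    -0.     1.011]
```

Emit:
drive_tool --deltas '[{"dx": -0.2, "dy": -0.055, "dz": 0.0, "az": 0.5, "jaw": 0}, {"dx": -0.427, "dy": -0.115, "dz": 0.04, "az": 1.011, "jaw": 0}, {"dx": -0.427, "dy": -0.115, "dz": 0.04, "az": 1.011, "jaw": 0}, {"dx": -0.427, "dy": -0.115, "dz": 0.04, "az": 1.011, "jaw": 0}, {"dx": -0.427, "dy": -0.115, "dz": 0.04, "az": 1.011, "jaw": 0}, {"dx": -0.427, "dy": -0.115, "dz": 0.04, "az": 1.011, "jaw": 0}, {"dx": -0.427, "dy": -0.115, "dz": 0.04, "az": 1.011, "jaw": 0}, {"dx": -0.427, "dy": -0.115, "dz": 0.04, "az": 1.011, "jaw": 0}, {"dx": -0.427, "dy": -0.115, "dz": 0.04, "az": 1.011, "jaw": 0}, {"dx": -0.427, "dy": -0.115, "dz": 0.04, "az": 1.011, "jaw": 0}, {"dx": -0.427, "dy": -0.115, "dz": 0.04, "az": 1.011, "jaw": 0}, {"dx": -0.427, "dy": -0.115, "dz": 0.04, "az": 1.011, "jaw": 0}]'

```text
$.deltas[0]: bad value
```

Run:
```python
from h import *
where(); delta([0,.115,.16],np.pi/2)
snap('wrist','w1.png'); o,p=snap('scene','s1.png')
cv2.imwrite('pics/s1c.png',cv2.resize(cv2.imread('pics/s1.png')[80:290,130:400],None,fx=2.9,fy=2.8,interpolation=cv2.INTER_CUBIC))
```

```text
t 0.8 car [-0.3009  0.4391  0.2313] yawcar 147.94 force [-0.61 -0.16 -0.03] open 0.0851 tilt [ 0.  0. -1.]
target [0.5621 0.1858 0.16  ] delta [-0.427  -0.115   0.0713] rot [ 0.    -0.     1.011]
```

View pics/w1.png

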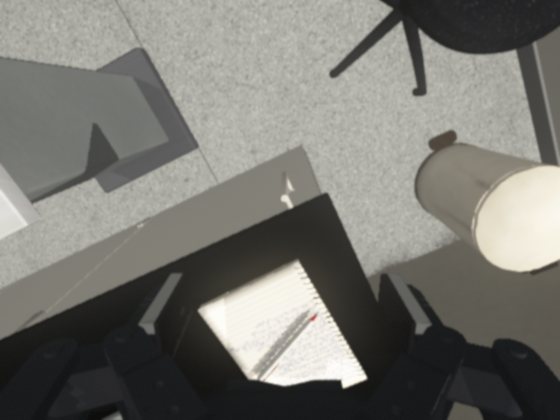

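View pics/s1c.png

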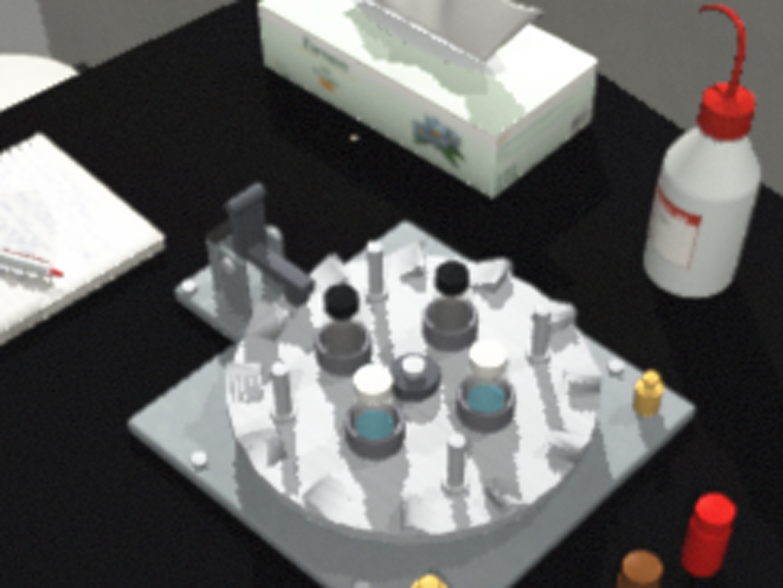

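The move was refused and nothing moved. I'll resend it with every field filled in.

Emit:
drive_tool --deltas '[{"dx": -0.035, "dy": -0.009, "dz": 0.003, "ax": 0, "ay": 0, "az": 0.08, "jaw": 0}]'

```text
t: 0.98
ee_pos: [0.2518, 0.4531, 0.2284]
tcp_rot: [-0.808, -3.034, -0.003]
force: [0.8, -0.0, -0.2]
opening: 0.0756
```

Run:
```python
from h import *
where(); delta([0,.115,.17],np.pi/2)
```

```text
t 0.98 car [-0.278   0.4158  0.2284] yawcar 143.65 force [ 0.82 -0.05 -0.19] open 0.0756 tilt [-0.001  0.002 -1.   ]
target [0.5621 0.1858 0.17  ] delta [-0.4023 -0.0776  0.0575] rot [ 0.    -0.002  0.936]
```

Emit:
drive_tool --deltas '[{"dx": -0.402, "dy": -0.078, "dz": 0.057, "ax": 0, "ay": 0, "az": 0.936, "jaw": 0}, {"dx": -0.402, "dy": -0.078, "dz": 0.057, "ax": 0, "ay": 0, "az": 0.936, "jaw": 0}, {"dx": -0.402, "dy": -0.078, "dz": 0.057, "ax": 0, "ay": 0, "az": 0.936, "jaw": 0}, {"dx": -0.402, "dy": -0.078, "dz": 0.057, "ax": 0, "ay": 0, "az": 0.936, "jaw": 0}, {"dx": -0.402, "dy": -0.078, "dz": 0.057, "ax": 0, "ay": 0, "az": 0.936, "jaw": 0}, {"dx": -0.402, "dy": -0.078, "dz": 0.057, "ax": 0, "ay": 0, "az": 0.936, "jaw": 0}, {"dx": -0.402, "dy": -0.078, "dz": 0.057, "ax": 0, "ay": 0, "az": 0.936, "jaw": 0}, {"dx": -0.402, "dy": -0.078, "dz": 0.057, "ax": 0, "ay": 0, "az": 0.936, "jaw": 0}, {"dx": -0.402, "dy": -0.078, "dz": 0.057, "ax": 0, "ay": 0, "az": 0.936, "jaw": 0}, {"dx": -0.402, "dy": -0.078, "dz": 0.057, "ax": 0, "ay": 0, "az": 0.936, "jaw": 0}, {"dx": -0.402, "dy": -0.078, "dz": 0.057, "ax": 0, "ay": 0, "az": 0.936, "jaw": 0}, {"dx": -0.402, "dy": -0.078, "dz": 0.057, "ax": 0, "ay": 0, "az": 0.936, "jaw": 0}]'

```text
t: 1.98
ee_pos: [0.5635, 0.1795, 0.1702]
tcp_rot: [-2.101, -2.335, 0.002]
force: [-0.6, -0.1, -0.1]
opening: 0.0001
```

Run:
```python
from h import *
where(); delta([0,.115,.16],np.pi/2)
snap('wrist','w2.png'); o,p=snap('scene','s2.png')
cv2.imwrite('pics/s2c.png',cv2.resize(cv2.imread('pics/s2.png')[80:290,130:400],None,fx=2.9,fy=2.8,interpolation=cv2.INTER_CUBIC))
```

```text
t 1.98 car [0.0007 0.1085 0.1702] yawcar 89.53 force [-0.55 -0.14 -0.11] open 0.0001 tilt [-0.002 -0.    -1.   ]
target [0.5621 0.1858 0.16  ] delta [ 0.0065 -0.0008  0.0102] rot [-0.002  0.    -0.008]
```

View pics/w2.png

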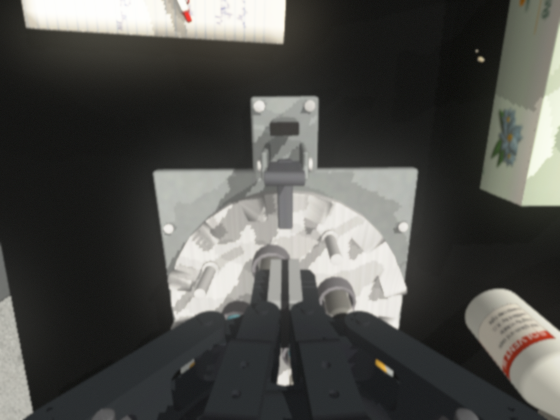

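View pics/s2c.png

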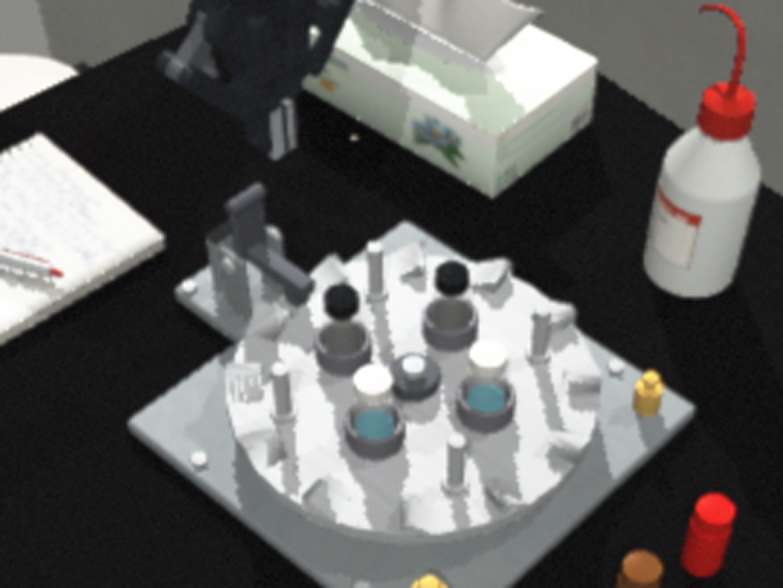

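The wrist view shows the pawl straight ahead of the shut fingers, with its arm at column 285 and its tab top near (285,172). I'll refine the fit with this closer view.

```bash
cat >> h.py <<'E'
def wristcam(p,o):
    T=np.eye(4); T[:3,:3]=Ro.from_rotvec(o['tcp_rot']).as_matrix(); T[:3,3]=o['ee_pos']
    q=dict(p); q['camera_from_world']=np.linalg.inv(T@p['tool_from_camera']); return q
E
python3 - <<'E'
from h import *
o,p=snap('wrist','w3.png'); c=wristcam(p,o)
i=cv2.imread('pics/w3.png')
K={'c1':(.125,.125,.012),'c2':(-.125,.125,.012),'tip1':(.03,.19,.012),'tip2':(-.03,.19,.012),'tab1':(.012,.14,.112),'tab2':(-.012,.14,.112),'arm1':(.006,.088,.068),'arm2':(-.006,.088,.068)}
for a in(60,150): K['p%d'%a]=(.08*np.cos(np.radians(a)),.08*np.sin(np.radians(a)),.085)
for k,v in K.items():
    u=proj(c,car2w(F,v))[0]; print(k,u.round(1)); cv2.circle(i,tuple(int(round(x)) for x in u),2,(0,0,255),-1)
cv2.imwrite('pics/w3c.png',cv2.resize(i[70:330,140:440],None,fx=2.6,fy=2.3,interpolation=cv2.INTER_CUBIC))
pickle.dump(c,open('w3.pkl','wb'))
E
```

```text
c1 [419.  175.1]
c2 [153.2 176.2]
tip1 [319.9 102.9]
tip2 [251.5 103.2]
tab1 [305.2 188. ]
tab2 [267.5 188.1]
arm1 [293.7 235.6]
arm2 [278.9 235.7]
p60 [337.5 266.1]
p150 [201.4 298.6]
```

View pics/w3c.png

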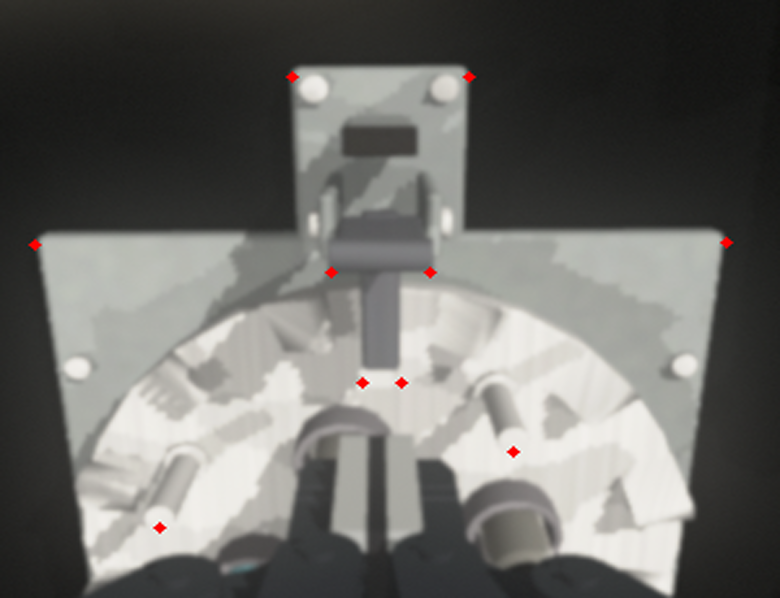

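The wrist view puts the carousel about 3–4 mm further outward than the other two, and agrees sideways. I'll go down just inside the tab and find it by contact.

Emit:
drive_tool --deltas '[{"dx": 0.006, "dy": 0, "dz": 0.03, "ax": 0, "ay": 0, "az": 0, "jaw": 0}, {"dx": 0.006, "dy": 0, "dz": 0.06, "ax": 0, "ay": 0, "az": 0, "jaw": 0}, {"dx": 0.006, "dy": 0, "dz": 0.077, "ax": 0, "ay": 0, "az": 0, "jaw": 0}, {"dx": 0.006, "dy": 0, "dz": 0.077, "ax": 0, "ay": 0, "az": 0, "jaw": 0}, {"dx": 0.006, "dy": 0, "dz": 0.077, "ax": 0, "ay": 0, "az": 0, "jaw": 0}]'

```text
t: 2.55
ee_pos: [0.5606, 0.1881, 0.0944]
tcp_rot: [-2.094, -2.341, 0.002]
force: [-0.3, 0.0, 0.5]
opening: -0.0
```

Run:
```python
from h import *
where()
o,p=snap('scene','s4.png')
cv2.imwrite('pics/s4c.png',cv2.resize(cv2.imread('pics/s4.png')[120:240,160:300],None,fx=5,fy=5,interpolation=cv2.INTER_CUBIC))
```

```text
t 2.55 car [-0.0012  0.1174  0.0944] yawcar 89.85 force [-0.3   0.03  0.46] open -0.0 tilt [-0.001 -0.    -1.   ]
```

View pics/s4c.png

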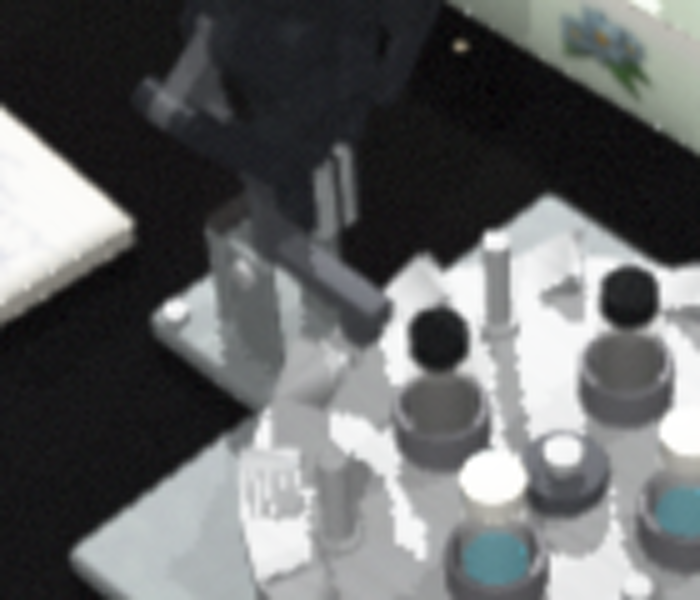

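Emit:
drive_tool --deltas '[{"dx": 0.005, "dy": 0, "dz": 0.002, "ax": 0, "ay": 0, "az": 0, "jaw": 0}, {"dx": 0.01, "dy": 0, "dz": 0.002, "ax": 0, "ay": 0, "az": 0, "jaw": 0}, {"dx": 0.015, "dy": 0, "dz": 0.002, "ax": 0, "ay": 0, "az": 0, "jaw": 0}, {"dx": 0.02, "dy": 0, "dz": 0.002, "ax": 0, "ay": 0, "az": 0, "jaw": 0}, {"dx": 0.025, "dy": 0, "dz": 0.002, "ax": 0, "ay": 0, "az": 0, "jaw": 0}, {"dx": 0.03, "dy": 0, "dz": 0.002, "ax": 0, "ay": 0, "az": 0, "jaw": 0}, {"dx": 0.034, "dy": 0, "dz": 0.002, "ax": 0, "ay": 0, "az": 0, "jaw": 0}, {"dx": 0.034, "dy": 0, "dz": 0.002, "ax": 0, "ay": 0, "az": 0, "jaw": 0}, {"dx": 0.034, "dy": 0, "dz": 0.002, "ax": 0, "ay": 0, "az": 0, "jaw": 0}]'

```text
t: 3.35
ee_pos: [0.5582, 0.2213, 0.0922]
tcp_rot: [-2.096, -2.34, 0.0]
force: [-0.9, 0.2, -0.5]
opening: 0.0001
```

Run:
```python
from h import *
where()
o,p=snap('scene','s5.png')
cv2.imwrite('pics/s5c.png',cv2.resize(cv2.imread('pics/s5.png')[120:240,160:300],None,fx=5,fy=5,interpolation=cv2.INTER_CUBIC))
```

```text
t 3.35 car [1.000e-04 1.507e-01 9.220e-02] yawcar 89.76 force [-0.94  0.15 -0.53] open 0.0001 tilt [-0. -0. -1.]
```

View pics/s5c.png

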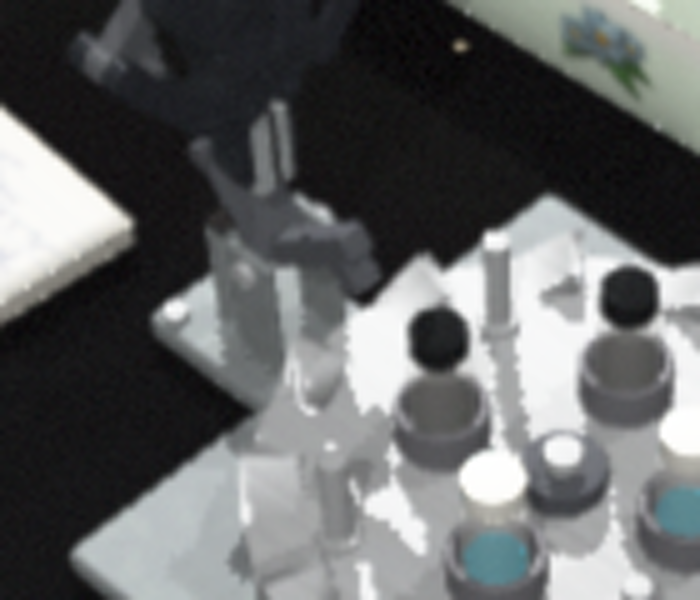

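It's working: the pawl is about 0.5 rad up, leaning on the finger. I'll push a little further.

Emit:
drive_tool --deltas '[{"dx": 0.003, "dy": 0, "dz": 0, "ax": 0, "ay": 0, "az": 0, "jaw": 0}, {"dx": 0.006, "dy": 0, "dz": 0, "ax": 0, "ay": 0, "az": 0, "jaw": 0}, {"dx": 0.009, "dy": 0, "dz": 0, "ax": 0, "ay": 0, "az": 0, "jaw": 0}, {"dx": 0.011, "dy": 0, "dz": 0, "ax": 0, "ay": 0, "az": 0, "jaw": 0}, {"dx": 0.011, "dy": 0, "dz": 0, "ax": 0, "ay": 0, "az": 0, "jaw": 0}, {"dx": 0.011, "dy": 0, "dz": 0, "ax": 0, "ay": 0, "az": 0, "jaw": 0}, {"dx": 0.011, "dy": 0, "dz": 0, "ax": 0, "ay": 0, "az": 0, "jaw": 0}]'

```text
t: 3.98
ee_pos: [0.5571, 0.2319, 0.0923]
tcp_rot: [2.097, 2.339, -0.0]
force: [-0.8, -0.6, -0.4]
opening: 0.0001
```

Run:
```python
from h import *
where()
o,p=snap('scene','s6.png')
cv2.imwrite('pics/s6c.png',cv2.resize(cv2.imread('pics/s6.png')[120:240,160:300],None,fx=5,fy=5,interpolation=cv2.INTER_CUBIC))
```

```text
t 3.98 car [0.0003 0.1614 0.0923] yawcar 89.74 force [-0.84 -0.56 -0.35] open 0.0001 tilt [ 0. -0. -1.]
```

View pics/s6c.png

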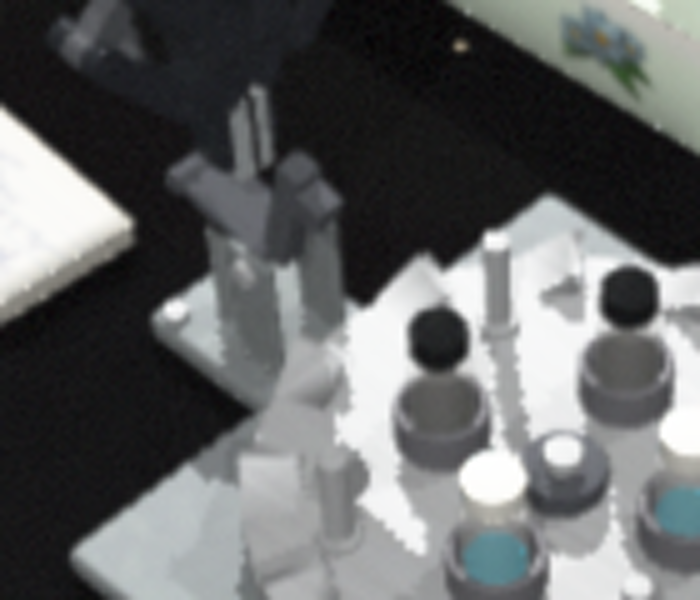

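Emit:
drive_tool --deltas '[{"dx": 0.002, "dy": 0, "dz": 0, "ax": 0, "ay": 0, "az": 0, "jaw": 0}, {"dx": 0.004, "dy": 0, "dz": 0, "ax": 0, "ay": 0, "az": 0, "jaw": 0}, {"dx": 0.004, "dy": 0, "dz": 0, "ax": 0, "ay": 0, "az": 0, "jaw": 0}, {"dx": 0.004, "dy": 0, "dz": 0, "ax": 0, "ay": 0, "az": 0, "jaw": 0}, {"dx": 0.004, "dy": 0, "dz": 0, "ax": 0, "ay": 0, "az": 0, "jaw": 0}]'

```text
t: 4.45
ee_pos: [0.5566, 0.2359, 0.0923]
tcp_rot: [-2.097, -2.339, 0.0]
force: [-0.3, -0.8, -0.4]
opening: -0.0001
```

Run:
```python
from h import *
where()
o,p=snap('scene','s7.png')
cv2.imwrite('pics/s7c.png',cv2.resize(cv2.imread('pics/s7.png')[120:240,160:300],None,fx=5,fy=5,interpolation=cv2.INTER_CUBIC))
```

```text
t 4.45 car [0.0002 0.1654 0.0923] yawcar 89.74 force [-0.29 -0.82 -0.4 ] open -0.0001 tilt [-0. -0. -1.]
```

View pics/s7c.png

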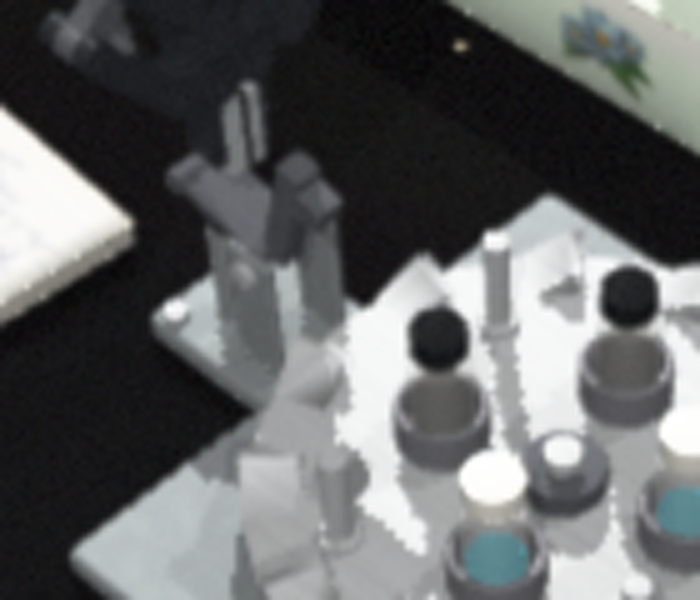

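Nothing changed between the last two frames, so the pawl is at its rest. The finger leaves straight up.

Emit:
drive_tool --deltas '[{"dx": 0, "dy": 0, "dz": -0.03, "ax": 0, "ay": 0, "az": 0, "jaw": 0}, {"dx": 0, "dy": 0, "dz": -0.06, "ax": 0, "ay": 0, "az": 0, "jaw": 0}, {"dx": 0, "dy": 0, "dz": -0.08, "ax": 0, "ay": 0, "az": 0, "jaw": 0}, {"dx": 0, "dy": 0, "dz": -0.08, "ax": 0, "ay": 0, "az": 0, "jaw": 0}, {"dx": 0, "dy": 0, "dz": -0.08, "ax": 0, "ay": 0, "az": 0, "jaw": 0}]'

```text
t: 4.92
ee_pos: [0.5574, 0.2362, 0.1737]
tcp_rot: [2.096, 2.338, 0.004]
force: [0.7, 0.2, -0.6]
opening: 0.0001
```

Run:
```python
from h import *
where()
u=np.array([-1,1])/2**.5; r=np.array([-1,-1])/2**.5
P=.078*r-.048*u+[0,.002]
delta([*P,.14],np.pi/4)
o,p=snap('scene','s8.png')
i=cv2.imread('pics/s8.png')
for th in(1.3,):
  for k in((0,.14+.05*np.sin(th),.062+.05*np.cos(th)),(0,.14-.052*np.cos(th),.062+.052*np.sin(th)),(0,.14,.062)):
    a=proj(p,car2w(F,k))[0]; cv2.circle(i,tuple(int(round(x)) for x in a),1,(0,0,255),-1)
cv2.imwrite('pics/s8c.png',cv2.resize(i[120:240,160:300],None,fx=5,fy=5,interpolation=cv2.INTER_CUBIC))
```

```text
t 4.92 car [0.0011 0.1656 0.1737] yawcar 89.73 force [ 0.7   0.17 -0.57] open 0.0001 tilt [ 0.003  0.001 -1.   ]
target [ 0.5639 -0.0174  0.14  ] delta [-0.2528 -0.0212  0.0334] rot [ 0.002 -0.002  0.781]
```

View pics/s8c.png

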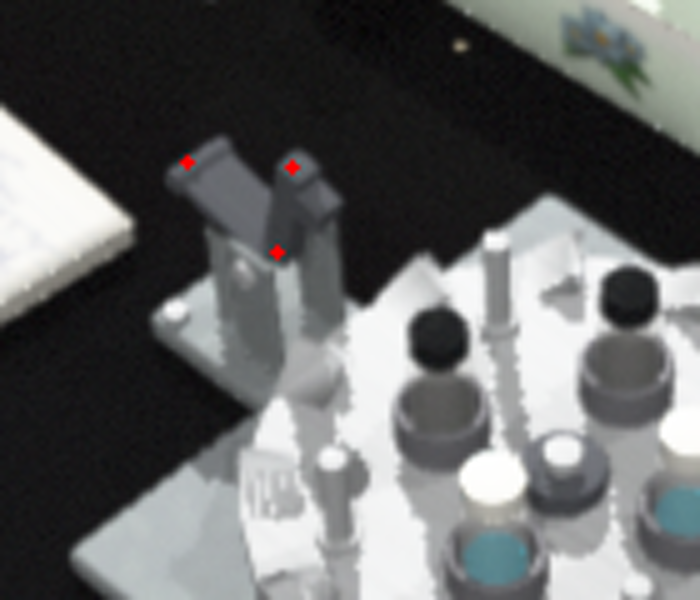

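The pawl is parked: the projected 1.30 rad points fall on its tab and arm. Next I move behind peg D, staying high.

Emit:
drive_tool --deltas '[{"dx": -0.253, "dy": -0.021, "dz": 0.0, "ax": 0, "ay": 0, "az": 0.783, "jaw": 0}, {"dx": -0.253, "dy": -0.021, "dz": 0.0, "ax": 0, "ay": 0, "az": 0.783, "jaw": 0}, {"dx": -0.253, "dy": -0.021, "dz": 0.0, "ax": 0, "ay": 0, "az": 0.783, "jaw": 0}, {"dx": -0.253, "dy": -0.021, "dz": 0.0, "ax": 0, "ay": 0, "az": 0.783, "jaw": 0}, {"dx": -0.253, "dy": -0.021, "dz": 0.0, "ax": 0, "ay": 0, "az": 0.783, "jaw": 0}, {"dx": -0.253, "dy": -0.021, "dz": 0.0, "ax": 0, "ay": 0, "az": 0.783, "jaw": 0}, {"dx": -0.253, "dy": -0.021, "dz": 0.0, "ax": 0, "ay": 0, "az": 0.783, "jaw": 0}, {"dx": -0.253, "dy": -0.021, "dz": 0.033, "ax": 0, "ay": 0, "az": 0.783, "jaw": 0}, {"dx": -0.253, "dy": -0.021, "dz": 0.033, "ax": 0, "ay": 0, "az": 0.783, "jaw": 0}, {"dx": -0.253, "dy": -0.021, "dz": 0.033, "ax": 0, "ay": 0, "az": 0.783, "jaw": 0}, {"dx": -0.253, "dy": -0.021, "dz": 0.033, "ax": 0, "ay": 0, "az": 0.783, "jaw": 0}, {"dx": -0.253, "dy": -0.021, "dz": 0.033, "ax": 0, "ay": 0, "az": 0.783, "jaw": 0}]'

```text
t: 5.97
ee_pos: [0.5637, -0.0173, 0.1401]
tcp_rot: [2.83, 1.363, 0.001]
force: [0.7, 1.0, -0.4]
opening: 0.0006
```

```bash
cat >> h.py <<'E'
u2=np.array([-1,1])/2**.5; r2=np.array([-1,-1])/2**.5
def sr():
    c=where()[:2]-[0,.002]; print('s',(c@u2).round(4),'rad',(c@r2).round(4))
E
python3 - <<'E'
from h import *
sr()
P=.078*r2-.048*u2+[0,.002]
delta([*P,.066],np.pi/4)
snap('wrist','w9.png'); o,p=snap('scene','s9.png'); snap('top','t9.png')
i=cv2.imread('pics/s9.png')
cv2.imwrite('pics/s9c.png',cv2.resize(i[120:330,160:400],None,fx=3,fy=2.8,interpolation=cv2.INTER_CUBIC))
E
```

```text
t 5.97 car [-0.0215 -0.087   0.1401] yawcar 44.94 force [ 0.66  1.03 -0.39] open 0.0006 tilt [ 0.001 -0.    -1.   ]
s -0.0477 rad 0.0781
target [ 0.5639 -0.0174  0.066 ] delta [0.     0.0002 0.0741] rot [ 0.001 -0.    -0.001]
```

View pics/w9.png

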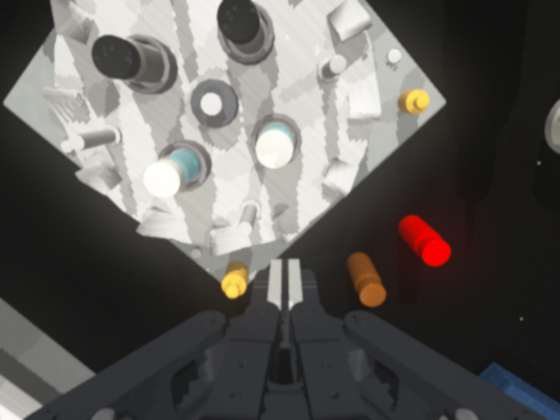

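View pics/s9c.png

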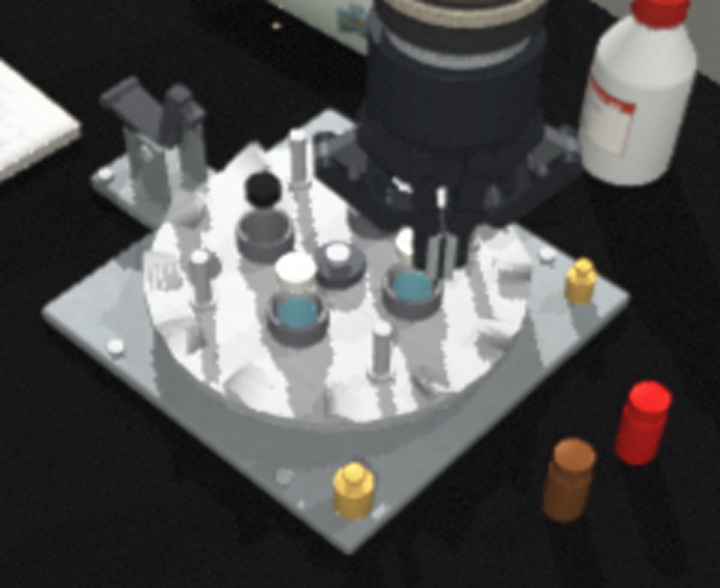

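```bash
cat >> h.py <<'E'
def ray(c,uv,z):
    d=np.linalg.inv(c['mtx'])@[uv[0],uv[1],1]; d=d*[1,-1,-1]
    R=c['camera_from_world'][:3,:3]; t=c['camera_from_world'][:3,3]; O=-R.T@t; D=R.T@d
    X=O+D*(z-O[2])/D[2]; return X, Rz(F[2]).T@(X-[F[0],F[1],0])
E
python3 - <<'E'
from h import *
o,p=snap('wrist','w10.png'); c=wristcam(p,o)
i=cv2.imread('pics/w10.png')
cv2.circle(i,tuple(int(round(x)) for x in proj(c,o['ee_pos'])[0]),1,(0,0,255),-1)
a=np.radians(-120)
cv2.circle(i,tuple(int(round(x)) for x in proj(c,car2w(F,(.08*np.cos(a),.08*np.sin(a),.085)))[0]),1,(0,0,255),-1)
cv2.imwrite('pics/w10c.png',cv2.resize(i[180:310,190:330],None,fx=5,fy=4.5,interpolation=cv2.INTER_CUBIC))
E
```

```text
(no output)
```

View pics/w10c.png

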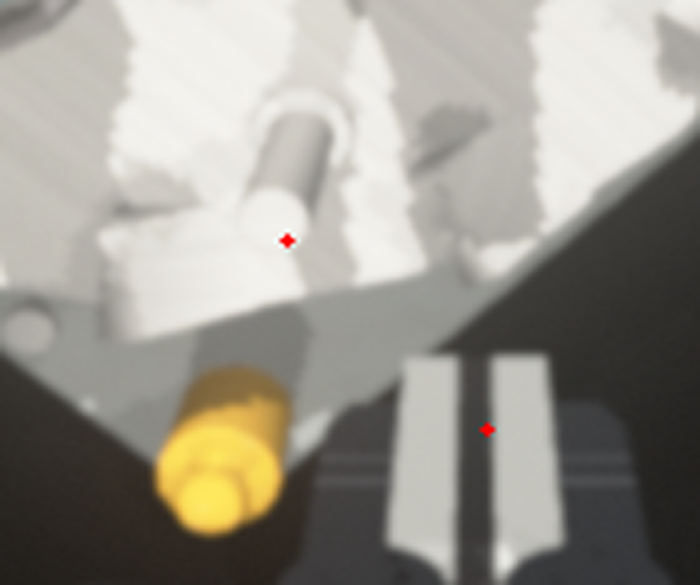

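Emit:
drive_tool --deltas '[{"dx": 0.001, "dy": 0, "dz": 0.03, "ax": 0, "ay": 0, "az": 0, "jaw": 0}, {"dx": 0.001, "dy": 0, "dz": 0.055, "ax": 0, "ay": 0, "az": 0, "jaw": 0}, {"dx": 0.001, "dy": 0, "dz": 0.074, "ax": 0, "ay": 0, "az": 0, "jaw": 0}, {"dx": 0.001, "dy": 0, "dz": 0.074, "ax": 0, "ay": 0, "az": 0, "jaw": 0}, {"dx": 0.001, "dy": 0, "dz": 0.074, "ax": 0, "ay": 0, "az": 0, "jaw": 0}]'

```text
t: 6.58
ee_pos: [0.5633, -0.0169, 0.0651]
tcp_rot: [-2.83, -1.362, 0.002]
force: [0.5, 0.1, 0.5]
opening: 0.0
```

Run:
```python
from h import *
sr()
snap('wrist','w11.png'); o,p=snap('scene','s11.png')
i=cv2.imread('pics/s11.png')
cv2.imwrite('pics/s11c.png',cv2.resize(i[120:330,160:400],None,fx=3,fy=2.8,interpolation=cv2.INTER_CUBIC))
o=ctrl.get_obs();R=Ro.from_rotvec(o['tcp_rot']).as_matrix(); print(R.T@(Rz(F[2])@[*u2,0]))
```

```text
t 6.58 car [-0.0217 -0.0865  0.0651] yawcar 44.89 force [0.47 0.13 0.53] open 0.0 tilt [-0.002  0.    -1.   ]
s -0.0472 rad 0.078
[-0.00205968 -0.99999644 -0.0016992 ]
```

View pics/w11.png

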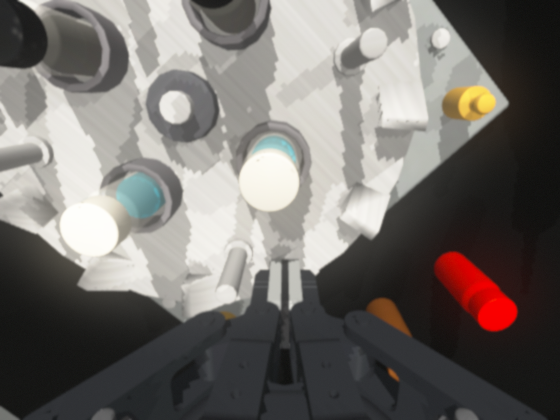

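View pics/s11c.png

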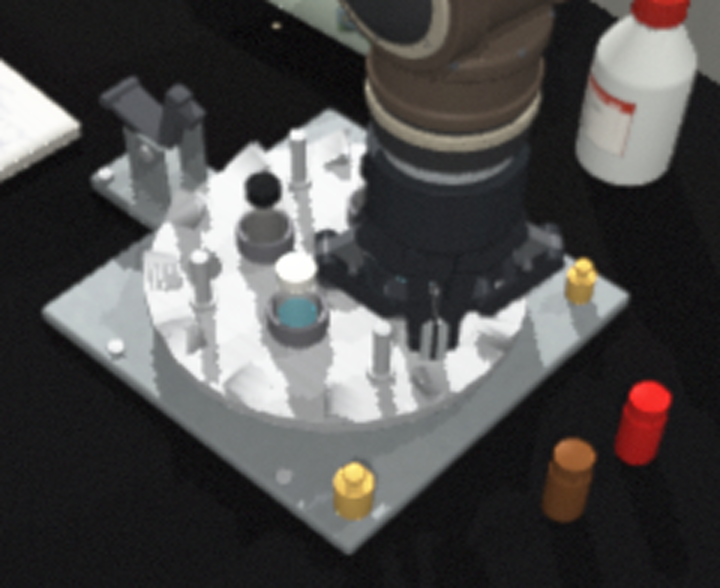

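Emit:
drive_tool --deltas '[{"dx": 0, "dy": -0.004, "dz": 0, "ax": 0, "ay": 0, "az": 0, "jaw": 0}, {"dx": 0, "dy": -0.008, "dz": 0, "ax": 0, "ay": 0, "az": 0, "jaw": 0}, {"dx": 0, "dy": -0.012, "dz": 0, "ax": 0, "ay": 0, "az": 0, "jaw": 0}, {"dx": 0, "dy": -0.015, "dz": 0, "ax": 0, "ay": 0, "az": 0, "jaw": 0}, {"dx": 0, "dy": -0.018, "dz": 0, "ax": 0, "ay": 0, "az": 0, "jaw": 0}, {"dx": 0, "dy": -0.021, "dz": 0, "ax": 0, "ay": 0, "az": 0, "jaw": 0}, {"dx": 0, "dy": -0.024, "dz": 0, "ax": 0, "ay": 0, "az": 0, "jaw": 0}, {"dx": 0, "dy": -0.027, "dz": 0, "ax": 0, "ay": 0, "az": 0, "jaw": 0}, {"dx": 0, "dy": -0.03, "dz": 0, "ax": 0, "ay": 0, "az": 0, "jaw": 0}, {"dx": 0, "dy": -0.033, "dz": 0, "ax": 0, "ay": 0, "az": 0, "jaw": 0}, {"dx": 0, "dy": -0.036, "dz": 0, "ax": 0, "ay": 0, "az": 0, "jaw": 0}, {"dx": 0, "dy": -0.036, "dz": 0, "ax": 0, "ay": 0, "az": 0, "jaw": 0}]'

```text
t: 7.68
ee_pos: [0.5351, 0.006, 0.0652]
tcp_rot: [-2.83, -1.362, 0.0]
force: [0.1, 0.2, 0.2]
opening: 0.0001
```

```bash
cat >> h.py <<'E'
def overlay(name,fn,w,box,f,dy=.002):
    o,p=snap(name,fn); i=cv2.imread('pics/'+fn)
    for k in range(4):
        a=np.radians(60+90*k)+w
        P=car2w(F,[[.08*np.cos(a),.08*np.sin(a)+dy,.085]])
        U=proj(p,P)[0]
        cv2.circle(i,tuple(int(round(x)) for x in U),1,(0,0,255),-1)
    x0,y0,x1,y1=box
    cv2.imwrite('pics/'+fn[:-4]+'c.png',cv2.resize(i[y0:y1,x0:x1],None,fx=f,fy=f,interpolation=cv2.INTER_CUBIC))
E
python3 - <<'E'
from h import *
sr()
overlay('scene','s12.png',-.35,(180,130,380,300),3.5)
E
```

```text
t 7.68 car [-0.0472 -0.0606  0.0652] yawcar 44.89 force [0.09 0.23 0.19] open 0.0001 tilt [-0.001  0.001 -1.   ]
s -0.0109 rad 0.0776
```

View pics/s12c.png

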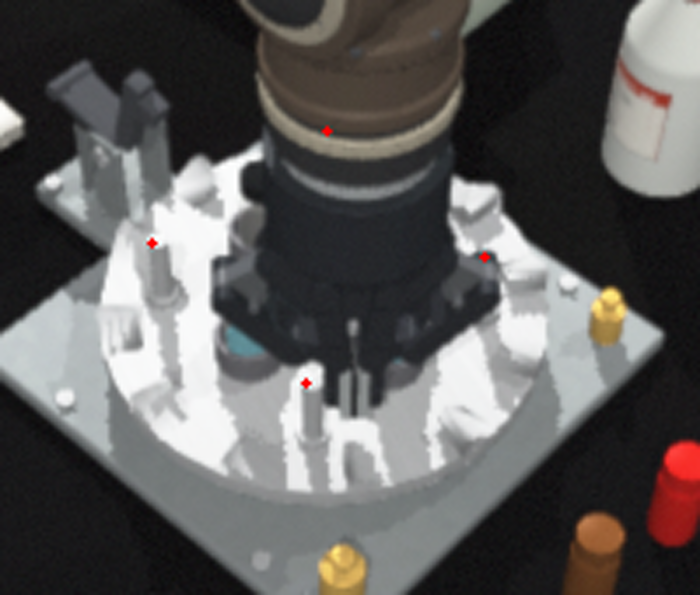

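Run:
```python
from h import *
i=cv2.imread('pics/s12.png')
print(ctrl.get_obs()['t'])
a=cv2.resize(i[190:230,205:245],None,fx=10,fy=10,interpolation=cv2.INTER_CUBIC); b=cv2.resize(i[225:265,250:290],None,fx=10,fy=10,interpolation=cv2.INTER_CUBIC)
cv2.imwrite('pics/s12d.png',np.hstack([a,b]))
a=i=cv2.imread('pics/s0.png')
a=cv2.resize(i[200:240,210:250],None,fx=10,fy=10,interpolation=cv2.INTER_CUBIC); b=cv2.resize(i[225:265,265:305],None,fx=10,fy=10,interpolation=cv2.INTER_CUBIC)
cv2.imwrite('pics/s0d.png',np.hstack([a,b]))
```

```text
7.7333
```

View pics/s12d.png

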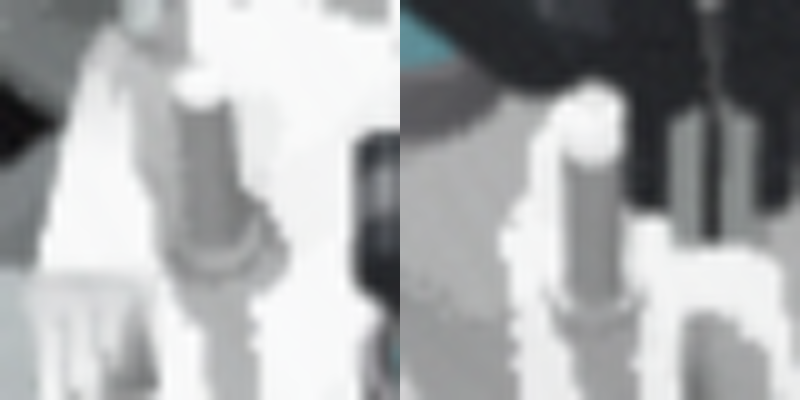

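View pics/s0d.png

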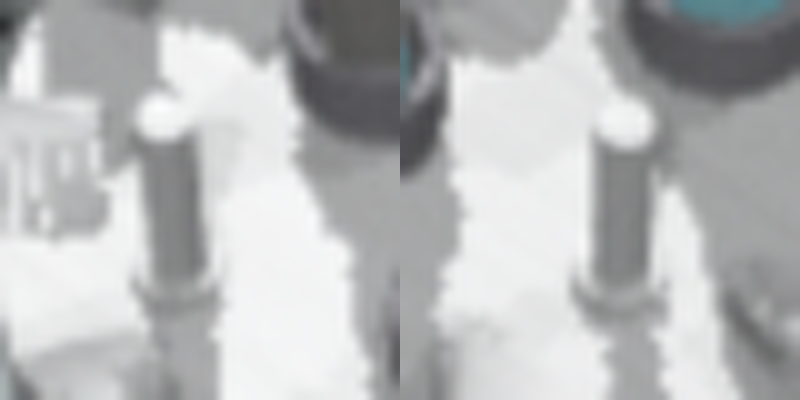

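```bash
cat >> h.py <<'E'
def wangle(C,D,p,C0=(226.2,211.8),D0=(287.6,237.0)):
    from scipy.optimize import least_squares
    def pj(w,e):
        a=np.radians([150,-120])+w
        return proj(p,car2w(F,np.c_[.08*np.cos(a)+e[0],.08*np.sin(a)+e[1],[.085]*2]))
    f=lambda v: np.r_[(pj(v[0],v[2:])-[C0,D0]).ravel(),(pj(v[1],v[2:])-[C,D]).ravel()]
    s=least_squares(f,[0,-.3,0,0]); print('w0,w',s.x.round(4),'dw',(s.x[1]-s.x[0]).round(3),'res',s.fun.round(2)); return s.x
E
python3 - <<'E'
from h import *
p=pickle.load(open('p0.pkl','rb'))[0]
wangle((225,198.4),(269.3,237.2),p)
E
```

```text
w0,w [ 0.0186 -0.3505  0.0031  0.0005] dw -0.369 res [-0.12 -0.37  0.16 -0.56 -0.19 -0.29  0.14  1.13]
```

Kinematics gives about -0.37 rad and the picture -0.36. I'll push the remaining 12 mm.

Emit:
drive_tool --deltas '[{"dx": 0, "dy": -0.003, "dz": 0, "ax": 0, "ay": 0, "az": 0, "jaw": 0}, {"dx": 0, "dy": -0.006, "dz": 0, "ax": 0, "ay": 0, "az": 0, "jaw": 0}, {"dx": 0, "dy": -0.008, "dz": 0, "ax": 0, "ay": 0, "az": 0, "jaw": 0}, {"dx": 0, "dy": -0.01, "dz": 0, "ax": 0, "ay": 0, "az": 0, "jaw": 0}, {"dx": 0, "dy": -0.012, "dz": 0, "ax": 0, "ay": 0, "az": 0, "jaw": 0}, {"dx": 0, "dy": -0.012, "dz": 0, "ax": 0, "ay": 0, "az": 0, "jaw": 0}, {"dx": 0, "dy": -0.012, "dz": 0, "ax": 0, "ay": 0, "az": 0, "jaw": 0}, {"dx": 0, "dy": -0.012, "dz": 0, "ax": 0, "ay": 0, "az": 0, "jaw": 0}]'

```text
t: 8.4
ee_pos: [0.526, 0.0129, 0.0652]
tcp_rot: [-2.831, -1.362, 0.001]
force: [-0.2, 0.3, 0.2]
opening: -0.0001
```

Run:
```python
from h import *
sr()
overlay('scene','s13.png',-.524,(180,130,380,300),3.5)
i=cv2.imread('pics/s13.png')
a=cv2.resize(i[180:220,205:245],None,fx=10,fy=10,interpolation=cv2.INTER_CUBIC); b=cv2.resize(i[220:260,245:285],None,fx=10,fy=10,interpolation=cv2.INTER_CUBIC)
cv2.imwrite('pics/s13d.png',np.hstack([a,b]))
```

```text
t 8.4 car [-0.0555 -0.0527  0.0652] yawcar 44.88 force [-0.21  0.33  0.17] open -0.0001 tilt [-0.001  0.    -1.   ]
s 0.0005 rad 0.0779
```

View pics/s13c.png

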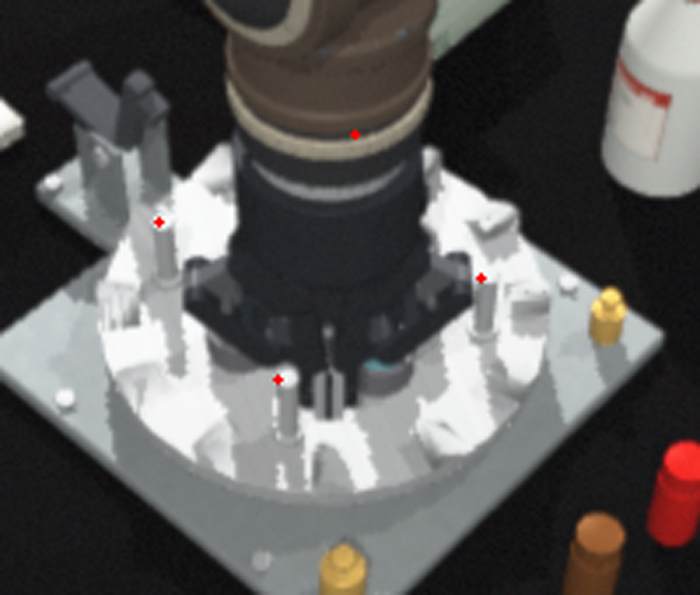

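View pics/s13d.png

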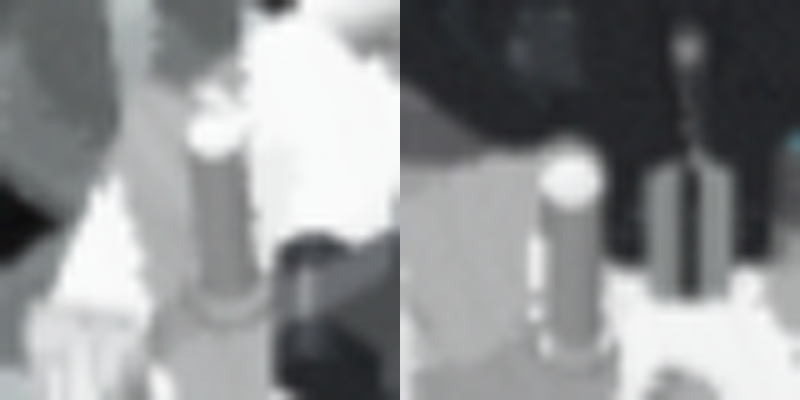

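Run:
```python
from h import *
p=pickle.load(open('p0.pkl','rb'))[0]
wangle((226.3,193.3),(262.2,237.2),p)
```

```text
w0,w [ 0.0151 -0.4981  0.0029  0.    ] dw -0.513 res [-0.05 -0.25  0.14 -0.26 -0.08 -0.16 -0.01  0.62]
```

The wheel now sits at about -0.51 rad by both estimates. I back off the peg, go up, and return to the pawl.

Emit:
drive_tool --deltas '[{"dx": 0, "dy": 0.006, "dz": 0, "ax": 0, "ay": 0, "az": 0, "jaw": 0}, {"dx": 0, "dy": 0.008, "dz": 0, "ax": 0, "ay": 0, "az": 0, "jaw": 0}, {"dx": 0, "dy": 0.008, "dz": -0.035, "ax": 0, "ay": 0, "az": 0, "jaw": 0}, {"dx": 0, "dy": 0.008, "dz": -0.07, "ax": 0, "ay": 0, "az": 0, "jaw": 0}, {"dx": 0, "dy": 0.008, "dz": -0.11, "ax": 0, "ay": 0, "az": 0, "jaw": 0}, {"dx": 0, "dy": 0.008, "dz": -0.11, "ax": 0, "ay": 0, "az": 0, "jaw": 0}, {"dx": 0, "dy": 0.008, "dz": -0.11, "ax": 0, "ay": 0, "az": 0, "jaw": 0}]'

```text
t: 9.03
ee_pos: [0.5345, 0.0077, 0.178]
tcp_rot: [2.829, 1.361, 0.008]
force: [-0.3, 0.3, -0.4]
opening: 0.0002
```

Run:
```python
from h import *
where(); delta([.0005,.1654,.175],np.pi/2)
```

```text
t 9.03 car [-0.0476 -0.0589  0.178 ] yawcar 44.85 force [-0.34  0.3  -0.45] open 0.0002 tilt [ 0.005  0.    -1.   ]
target [0.5569 0.2359 0.175 ] delta [ 0.1923 -0.1251  0.0031] rot [ 0.005 -0.002 -0.788]
```

Emit:
drive_tool --deltas '[{"dx": 0.192, "dy": -0.125, "dz": 0.002, "ax": 0.004, "ay": 0, "az": -0.788, "jaw": 0}, {"dx": 0.192, "dy": -0.125, "dz": 0.002, "ax": 0.004, "ay": 0, "az": -0.788, "jaw": 0}, {"dx": 0.192, "dy": -0.125, "dz": 0.002, "ax": 0.004, "ay": 0, "az": -0.788, "jaw": 0}, {"dx": 0.192, "dy": -0.125, "dz": 0.002, "ax": 0.004, "ay": 0, "az": -0.788, "jaw": 0}, {"dx": 0.192, "dy": -0.125, "dz": 0.002, "ax": 0.004, "ay": 0, "az": -0.788, "jaw": 0}, {"dx": 0.192, "dy": -0.125, "dz": 0.002, "ax": 0.004, "ay": 0, "az": -0.788, "jaw": 0}, {"dx": 0.192, "dy": -0.125, "dz": 0.002, "ax": 0.004, "ay": 0, "az": -0.788, "jaw": 0}, {"dx": 0.192, "dy": -0.125, "dz": 0.002, "ax": 0.004, "ay": 0, "az": -0.788, "jaw": 0}, {"dx": 0.192, "dy": -0.125, "dz": 0.002, "ax": 0.004, "ay": 0, "az": -0.788, "jaw": 0}, {"dx": 0.192, "dy": -0.125, "dz": 0.002, "ax": 0.004, "ay": 0, "az": -0.788, "jaw": 0}, {"dx": 0.192, "dy": -0.125, "dz": 0.002, "ax": 0.004, "ay": 0, "az": -0.788, "jaw": 0}, {"dx": 0.192, "dy": -0.125, "dz": 0.002, "ax": 0.004, "ay": 0, "az": -0.788, "jaw": 0}]'

```text
t: 10.03
ee_pos: [0.5549, 0.235, 0.1733]
tcp_rot: [-2.091, -2.34, 0.003]
force: [-0.6, -0.5, -0.0]
opening: -0.0002
```

Run:
```python
from h import *
where(); delta([.0005,.1654,.094],np.pi/2)
overlay('scene','s14.png',-.51,(160,120,380,300),3.3)
```

```text
t 10.03 car [-0.0016  0.1647  0.1733] yawcar 89.91 force [-0.57 -0.48 -0.01] open -0.0002 tilt [-0.004  0.001 -1.   ]
target [0.5569 0.2359 0.094 ] delta [0.0006 0.0024 0.0793] rot [-0.004 -0.001 -0.002]
```

View pics/s14c.png

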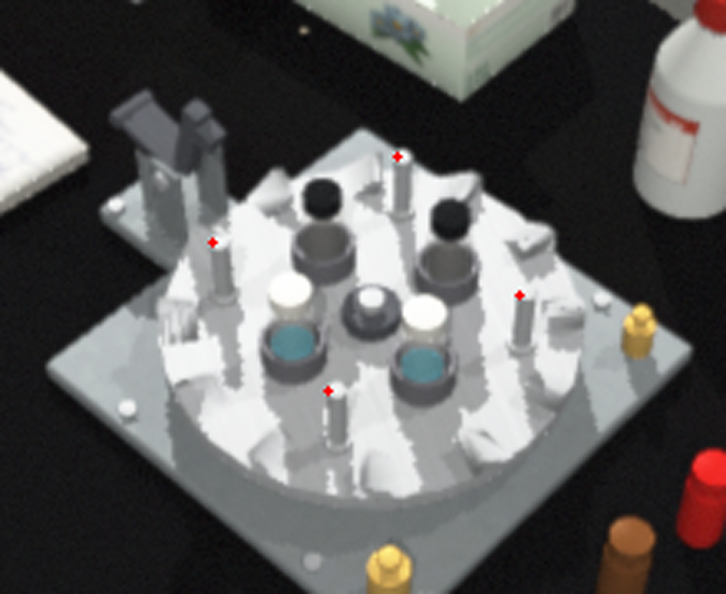

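Everything is standing and the wheel is where I left it. The finger goes down between tab and arm, then pushes the arm inward.

Emit:
drive_tool --deltas '[{"dx": 0.001, "dy": 0.002, "dz": 0.03, "ax": -0.004, "ay": 0, "az": 0, "jaw": 0}, {"dx": 0.001, "dy": 0.002, "dz": 0.06, "ax": -0.004, "ay": 0, "az": 0, "jaw": 0}, {"dx": 0.001, "dy": 0.002, "dz": 0.079, "ax": -0.004, "ay": 0, "az": 0, "jaw": 0}, {"dx": 0.001, "dy": 0.002, "dz": 0.079, "ax": -0.004, "ay": 0, "az": 0, "jaw": 0}, {"dx": 0.001, "dy": 0.002, "dz": 0.079, "ax": -0.004, "ay": 0, "az": 0, "jaw": 0}]'

```text
t: 10.5
ee_pos: [0.5557, 0.2365, 0.0938]
tcp_rot: [-2.091, -2.342, 0.001]
force: [-0.0, -0.0, 0.6]
opening: -0.0001
```

Emit:
drive_tool --deltas '[{"dx": -0.006, "dy": 0, "dz": 0, "ax": 0, "ay": 0, "az": 0, "jaw": 0}, {"dx": -0.012, "dy": 0, "dz": 0, "ax": 0, "ay": 0, "az": 0, "jaw": 0}, {"dx": -0.017, "dy": 0, "dz": 0, "ax": 0, "ay": 0, "az": 0, "jaw": 0}, {"dx": -0.021, "dy": 0, "dz": 0, "ax": 0, "ay": 0, "az": 0, "jaw": 0}, {"dx": -0.025, "dy": 0, "dz": 0, "ax": 0, "ay": 0, "az": 0, "jaw": 0}, {"dx": -0.029, "dy": 0, "dz": 0, "ax": 0, "ay": 0, "az": 0, "jaw": 0}, {"dx": -0.033, "dy": 0, "dz": 0, "ax": 0, "ay": 0, "az": 0, "jaw": 0}, {"dx": -0.037, "dy": 0, "dz": 0, "ax": 0, "ay": 0, "az": 0, "jaw": 0}, {"dx": -0.041, "dy": 0, "dz": 0, "ax": 0, "ay": 0, "az": 0, "jaw": 0}, {"dx": -0.044, "dy": 0, "dz": 0, "ax": 0, "ay": 0, "az": 0, "jaw": 0}, {"dx": -0.044, "dy": 0, "dz": 0, "ax": 0, "ay": 0, "az": 0, "jaw": 0}, {"dx": -0.044, "dy": 0, "dz": 0, "ax": 0, "ay": 0, "az": 0, "jaw": 0}]'

```text
t: 11.5
ee_pos: [0.5614, 0.1933, 0.0942]
tcp_rot: [-2.091, -2.343, -0.002]
force: [0.3, 0.1, -0.8]
opening: -0.0001
```

Run:
```python
from h import *
where()
overlay('scene','s15.png',-.51,(160,120,300,240),5)
```

```text
t 11.5 car [0.0002 0.1225 0.0942] yawcar 90.0 force [ 0.31  0.05 -0.8 ] open -0.0001 tilt [ 0.     0.001 -1.   ]
```

View pics/s15c.png

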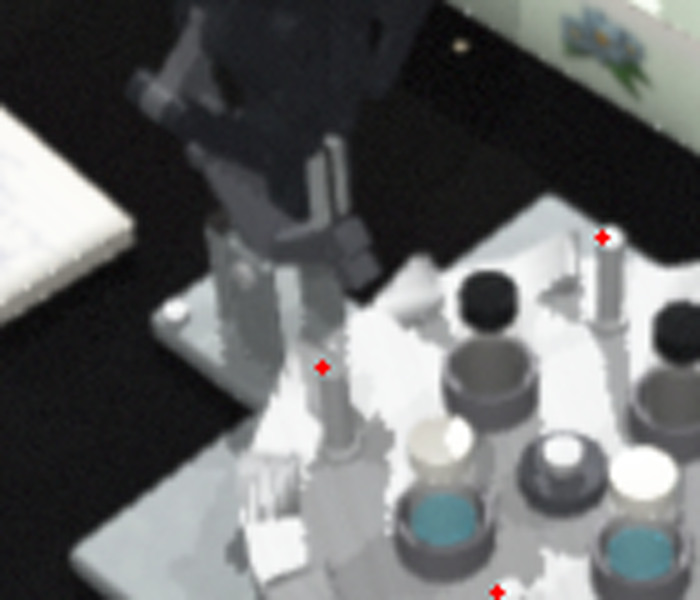

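Emit:
drive_tool --deltas '[{"dx": -0.003, "dy": 0, "dz": 0, "ax": 0, "ay": 0, "az": 0, "jaw": 0}, {"dx": -0.005, "dy": 0, "dz": 0, "ax": 0, "ay": 0, "az": 0, "jaw": 0}, {"dx": -0.005, "dy": 0, "dz": 0, "ax": 0, "ay": 0, "az": 0, "jaw": 0}, {"dx": -0.005, "dy": 0, "dz": 0, "ax": 0, "ay": 0, "az": 0, "jaw": 0}]'

```text
t: 11.88
ee_pos: [0.562, 0.1884, 0.0942]
tcp_rot: [-2.091, -2.344, -0.002]
force: [0.4, 0.1, -0.4]
opening: 0.0001
```

Run:
```python
from h import *
where()
overlay('scene','s16.png',-.51,(160,120,300,240),5)
```

```text
t 11.88 car [0.0002 0.1176 0.0942] yawcar 90.01 force [ 0.43  0.09 -0.44] open 0.0001 tilt [ 0.     0.002 -1.   ]
```

View pics/s16c.png

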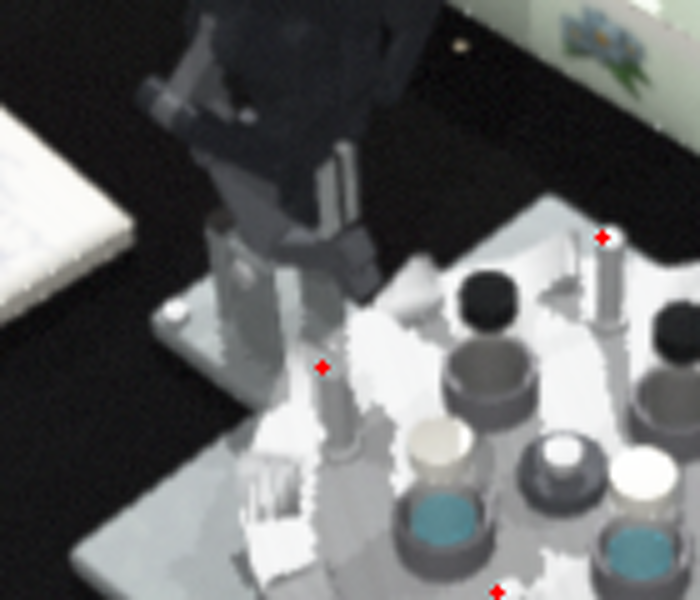

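Emit:
drive_tool --deltas '[{"dx": -0.003, "dy": 0, "dz": 0, "ax": 0, "ay": 0, "az": 0, "jaw": 0}, {"dx": -0.003, "dy": 0, "dz": -0.02, "ax": 0, "ay": 0, "az": 0, "jaw": 0}, {"dx": -0.003, "dy": 0, "dz": -0.05, "ax": 0, "ay": 0, "az": 0, "jaw": 0}, {"dx": -0.003, "dy": 0, "dz": -0.08, "ax": 0, "ay": 0, "az": 0, "jaw": 0}, {"dx": -0.003, "dy": 0, "dz": -0.1, "ax": 0, "ay": 0, "az": 0, "jaw": 0}, {"dx": -0.003, "dy": 0, "dz": -0.1, "ax": 0, "ay": 0, "az": 0, "jaw": 0}, {"dx": -0.003, "dy": 0, "dz": -0.1, "ax": 0, "ay": 0, "az": 0, "jaw": 0}]'

```text
t: 12.52
ee_pos: [0.5631, 0.1855, 0.1955]
tcp_rot: [2.091, 2.344, 0.006]
force: [0.4, -0.1, 0.4]
opening: 0.0004
```

Run:
```python
from h import *
where()
overlay('scene','s17.png',-.51,(160,120,300,240),5)
i=np.hstack([cv2.resize(cv2.imread(f'pics/{n}.png')[140:220,180:260],None,fx=5,fy=5,interpolation=cv2.INTER_CUBIC) for n in('s0','s17')])
cv2.imwrite('pics/cmp.png',i)
```

```text
t 12.52 car [0.001  0.1146 0.1955] yawcar 90.02 force [ 0.44 -0.09  0.44] open 0.0004 tilt [ 0.003  0.002 -1.   ]
```

View pics/cmp.png

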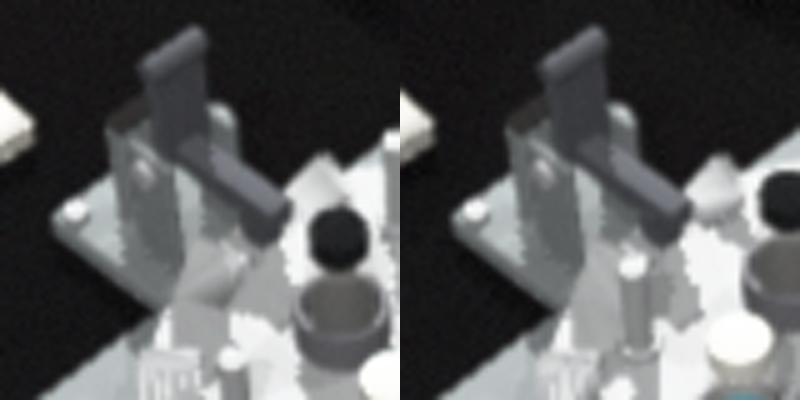

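View pics/s17.png

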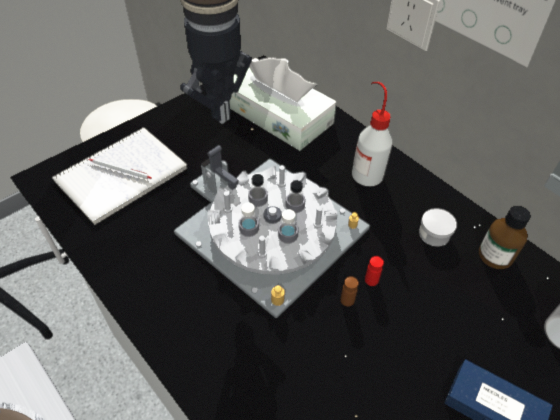

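The pawl matches its seated start pose: tab top and arm end sit on the same pixels, where a nose resting on a tooth would shift the arm end by about 5 px. One last numeric check before handing in.

Run:
```python
from h import *
o,p=snap('scene','s18.png'); a=cv2.imread('pics/s0.png'); b=cv2.imread('pics/s18.png')
g=lambda i:cv2.cvtColor(i,cv2.COLOR_BGR2GRAY).astype(np.float32)
for n,(x0,y0,x1,y1) in {'tab':(205,143,225,163),'armend':(222,165,242,192),'wL':(266,282,292,308),'wS':(344,208,364,232)}.items():
    r=cv2.matchTemplate(g(b)[y0-8:y1+8,x0-8:x1+8],g(a)[y0:y1,x0:x1],cv2.TM_CCOEFF_NORMED); _,m,_,l=cv2.minMaxLoc(r); print(n,'shift',np.array(l)-8,round(m,3))
print('vials',[(np.round(d['point'],1).tolist(),round(d['confidence'],2)) for d in ctrl.masks_of('vial_a_center',p)])
i=b; f=lambda x,y:cv2.resize(i[y:y+40,x:x+40],None,fx=10,fy=10,interpolation=cv2.INTER_CUBIC)
cv2.imwrite('pics/s18d.png',np.hstack([f(205,180),f(245,220)])); where()
```

```text
tab shift [0 0] 0.998
armend shift [0 0] 0.983
wL shift [0 0] 0.996
wS shift [0 0] 1.0
vials [([376.3, 270.6], 0.9), ([347.8, 289.8], 0.59), ([288.0, 222.4], 0.57), ([277.4, 296.3], 0.16)]
t 12.67 car [-0.0005  0.1144  0.1927] yawcar 90.02 force [ 0.4   1.05 -0.35] open 0.0 tilt [-0.002  0.001 -1.   ]
```

View pics/s18d.png

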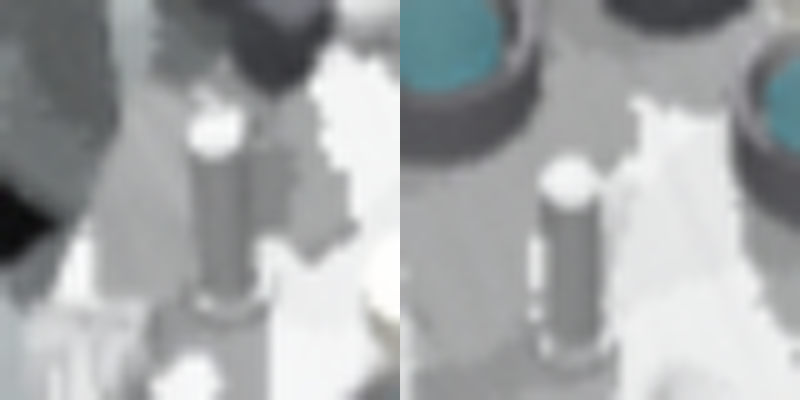

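Run:
```python
from h import *
p=pickle.load(open('p0.pkl','rb'))[0]
wangle((226.5,193.1),(262.0,238.0),p)
print(ctrl.close_job())
```

```text
w0,w [ 1.150e-02 -5.055e-01  2.600e-03 -5.000e-04] dw -0.517 res [ 0.02 -0.13  0.11  0.06 -0.08  0.03 -0.04  0.03]
the job is handed in; nothing more can be done
None
```

I handed the job in at about 12.7 s of the 58 s allowed; no verdict was reported. With the shut fingertips I swung the pawl up to its rest, pushed one peg clockwise by one notch, and tipped the pawl back over.

**Last checks before hand-in:**
- **Wheel:** the pictures put it about -0.51 rad from where it started, against a target of -0.524 and an allowed -0.65 to -0.40. The finger's travel gave the same -0.51.
- **Pawl:** its tab and arm end match the seated start picture with 0 px shift. A nose resting on a tooth would have shifted the arm end by about 5 px.
- **Weights:** both match the start picture with 0 px shift.
- **Vials:** all four stand upright in the final picture, judged by eye.
- **Arm:** it was clear of everything, 0.19 m up above the pawl.

**Failed or disagreed:**
- The first move call was refused because some fields were left out; nothing moved.
- The wrist camera put the carousel about 3–4 mm further outward than the other two cameras. I used a small offset and checked pictures between pushes.
- In the final picture the vial network found only one of the four carousel vials. Its other reports were the red and brown look-alikes and a brass weight.

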